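# Tip the used stoppers into the square discard bin

### The arm

A 7-joint arm with a two-finger parallel gripper is mounted at the origin on the work surface. World frame = base frame: x ahead of the robot, y to its left, z up, the work surface at z = 0. Lengths are in mm, angles in rad, forces in N, time in s.
With the tool pointing down it reaches from about 425 to 875 mm from the base axis. Payload 8.4 kg.
Tool frame: the origin (TCP) lies midway between the tips of the shut fingers; the grasp point (between the pads) lies 19 mm behind it; z points along the fingers, y is the line along which they close (so a half turn about z gives the same grasp; the last joint's range is limited). The gripper opens to 87 mm and grips with 3 to 60 N. Pads are 19 mm wide; open, the fingers measure 117 mm over their backs; the gripper's body (75 mm by 190 mm) begins 51 mm behind the grasp point.
Start: joints at [1.107, 0.333, 0.04, 1.465, -0.013, 1.343, -0.059], TCP at [231.872, -607.206, 222.546] pointing down, gripper open.
Joint ranges: [-2.58, 2.58], [-0.38, 2.09], [-1.3, 1.39], [0.25, 2.4], [-1.5, 4.64], [0.08, 2.09], [-2.65, 2.65]. Speed limits (rad/s): [2.22, 2.22, 2.79, 2.79, 3.14, 3.14, 3.14].

### API

Orientations are given as a rotation vector (axis times angle).
In Python, from cell import status, optics, finish_job, spotter gives the robot as it stands.
- The arm moves only by the tool carry_out, never from a script. Its argument "series" is a list of rows, each an object with "fingers": the closure in counts, from 0 (fully open) to 255 (shut); "translation": the shift along the tool's x, y, z in m, a list of three; "dr": the turn, a rotation vector about the tool's x, y, z in rad, a list of three. A call has 1 to 12 rows; each row is the pose to reach, as a shift and turn from the pose commanded when the call began, along the tool's axes at that moment; what a row does not reach only later rows make up. A row lasts 1/12 s, in which the tool goes at most 41.7 mm and 7.16 degrees, less where a joint would pass 70% of its speed; a pose out of reach is approached as far as the arm can. A call with a gripper value outside its range is refused whole. The fingers move at their own pace and stop on an object; "force" is the grip in N (left out, the last holds). Time passes only in rows, so rows that repeat a pose let the fingers close. It gives the time, the measured TCP pose, the force, the opening and the grip force at its end, in the units of the state.
- status.get_state(): the state, without advancing time (a new reading comes with each control period).
- optics.capture(name): name is "scene" or "top"; returns the picture (384x512x3 uint8, red, green, blue); there is no depth.
- optics.get_calibration(name): a dict with "fx", "fy", "cx", "cy" (pixels), "T" (4x4, takes a point from camera to world coordinates). Camera axes: x right, y down, z forward; pixel columns grow to the right and rows downward; lengths in mm; the calibration is good to about 2 mm. A picture is of the moment at which its call begins. get_calibration takes no time and is no camera call.
- finish_job(): hands the job in; it is judged then, once.
Trained networks look in the newest picture that a camera, given by its name, has taken for a name from the list of things; names that differ only in an ending like _2 or _b are one class to them, and where a whole thing is asked for, a point or a joint stands for the part that bears it (a point fixed in the world has none). Each returns a list of dicts, best first, with "p" (0 to 1); they miss things now and then, are a little off and sometimes report something else, mostly with a low value. They report only what shows in the picture. A call takes as long as a camera call. They do not tell look-alikes from the thing itself.
- spotter.search_frame(camera, label): "pixel" ([column, row] in pixels, amid what is visible of it).
- spotter.cut_out(camera, label): "pixels" (384x512 bool, what is visible of it) and "pixel" ([column, row] in pixels, amid what is visible of it).
The state is a dict: "clock": time; "joints": joint angles; "joint_vel": joint speeds; "tau": joint torques, N m; "ee_pos": TCP position; "tcp_rot": TCP orientation; "wrist_force": force on the tool from outside, world axes, zero at the start; "ft_torque": the same for the moment, N m; "gripper_width": finger opening in mm; "finger_force": force on a finger pad.
Only numpy, scipy, OpenCV 4.12 (cv2) and the standard library are available. Lean on these libraries where they do the work, as an engineer would, in place of code of your own. Each camera call takes 0.05 s, during which the arm holds its last target. There are 200 camera calls.

### The job

Take the small steel scoop tray by its upright tab and tip it so that the two used tube stoppers on it slide off into the square white discard bin, not into the round bowl. Do not touch the stoppers with the fingers, leave the bin standing where it is, and afterwards put the empty tray back down flat on the counter.

Things in the scene. Friction and masses are not known exactly. Their poses are not given: they have to be found in the camera images.
- tray_grip (a point): Steel scoop tray, 150 x 100 mm, 0.22 kg, 18 mm walls on 3 sides, front end an open lip. Back end: upright tab, 10 mm thick (x), 50 wide, top 80 mm up, pinched front to back from above. Point: in the tab, 60 mm above the tray's underside. x: along the tray to the lip (lip at x = 155 mm, floor's top face at z = -57), z up. At the start it stands on the counter, lip roughly towards the robot.
- discard_bin: Square, open-topped white plastic discard bin, 150 x 150 mm outside, 80 mm high, walls 4 mm, 0.7 kg, loose on the counter. Origin at the centre of its underside; x and y along its sides, z up. It stands to the left or right of the tray; on the other side stands the round white bowl of about the same size, which is not to be used.
- stopper1: Used tube stopper, a squat dark cylinder 22 mm in diameter and 18 mm high, 15 g, standing on the tray's floor at the start. Origin at the centre of its underside, z along its axis. It starts to slide on the polished tray at a slope of about 14 to 22 degrees; 40 degrees clears the tray quickly.
- stopper2: The second used tube stopper, the same as the first.
Not all that is in view belongs to the job. What is shaped like the part that bears tray_grip but orange or turquoise is not meant.

How it is judged (in metres and radians):
On the way, in this order (a step that is already met when the one before it is completed fails the run):
1. the tray is lifted and tipped beside or over the discard bin (angle between tray_grip's own z axis and vertical above 0.2 rad and height (world z) of tray_grip above 0.11 m and horizontal distance between tray_grip and discard_bin below 0.25 m).
2. both stoppers are in the discard bin (x of stopper1 in the frame of discard_bin between -0.073 and 0.073 m and y of stopper1 in the frame of discard_bin between -0.073 and 0.073 m and z of each of stopper1, stopper2 in the frame of discard_bin below 0.06 m and x of stopper2 in the frame of discard_bin between -0.073 and 0.073 m and y of stopper2 in the frame of discard_bin between -0.073 and 0.073 m), for 0.2 s.
At the end, for the whole second after the job is handed in: Both stoppers lie inside the square discard bin; the bin stands upright (within 10 degrees) within 40 mm of where it was; the tray stands flat on the counter (grip point 50 to 70 mm up, tilt under 7 degrees) (all of step 2 and angle between discard_bin's own z axis and vertical below 0.17 rad and distance of discard_bin from where it was at the start of the episode below 0.04 m and angle between tray_grip's own z axis and vertical below 0.12 rad and height (world z) of tray_grip between 0.05 and 0.07 m); the robot touches nothing.
It fails at once if a stopper is touched with the fingers (contact force between any of stopper1, stopper2 and the fingers above 0.3 N).
It fails at once if the discard bin is pushed more than 40 mm or tipped (distance of discard_bin from where it was at the start of the episode above 0.04 m or angle between discard_bin's own z axis and vertical above 0.35 rad).
It also fails if it takes over 58 s, if anything falls off the work surface, if the arm or the gripper's body presses on something with over 40 N, if the wrist force passes 120 N, or if a joint passes its speed limit or range.

## Working session

There is one attempt and no reset: what is moved stays moved. The work goes in short steps, Python scripts to look and compute and a tool call to move; the robot and the scene stay as the last step left them, time stands still between calls to the robot, and variables do not carry over. Pictures are saved under pics/ and viewed, at most 10 in all, crops included, and the job is handed in when it is done.

Besides the shell and the picture viewer there is one more tool, called after "Emit:" by a JSON object that holds its "api" and its "payload". carry_out: Moves the arm, as the interface text tells. Its arguments: {"type":"object","properties":{"series":{"type":"array"},"force":{"type":"number"}},"required":["series"]}

```bash
mkdir -p pics
cat > h.py <<'E'
import numpy as np, cv2
from cell import status, optics, finish_job, spotter
from scipy.spatial.transform import Rotation as R
def ray(cam,px,z):
    c=optics.get_calibration(cam);T=np.array(c["T"])
    d=T[:3,:3]@np.array([(px[0]-c["cx"])/c["fx"],(px[1]-c["cy"])/c["fy"],1]);o=T[:3,3]
    return o+d*(z-o[2])/d[2]
def proj(cam,p):
    c=optics.get_calibration(cam);T=np.linalg.inv(np.array(c["T"]));q=T[:3,:3]@np.array(p)+T[:3,3]
    return [c["fx"]*q[0]/q[2]+c["cx"],c["fy"]*q[1]/q[2]+c["cy"]]
def save(n,im): cv2.imwrite(f"pics/{n}.png",cv2.cvtColor(im,cv2.COLOR_RGB2BGR))
E
python3 - <<'E'
from h import *
ims=[optics.capture(c) for c in("scene","top")]
im=np.vstack(ims); save("a",cv2.resize(ims[1],(800,600)));save("b",cv2.resize(ims[0],(800,600)))
for c in("scene","top"):
  print(c,np.round(np.array(optics.get_calibration(c)["T"])[:3,3]))
  for l in("tray_grip","discard_bin","stopper1"):
    for r in spotter.search_frame(c,l)[:5]: print(c,l,np.round(r["pixel"]),round(r["p"],2),np.round(ray(c,r["pixel"],{"t":5,"d":40,"s":20}[l[0]])))
s=status.get_state();print(s["clock"],s["ee_pos"],s["tcp_rot"],s["gripper_width"])
E
```

```text
scene [1027. -182.  795.]
scene tray_grip [252. 255.] 0.86 [534. -22.   5.]
scene tray_grip [147. 186.] 0.81 [ 255. -218.    5.]
scene tray_grip [326. 134.] 0.62 [200. 308.   5.]
scene stopper1 [248. 262.] 0.47 [560. -39.  20.]
scene stopper1 [259. 251.] 0.46 [539.  -8.  20.]
top [403.  -1. 878.]
top tray_grip [139. 295.] 0.9 [209. 290.   5.]
top tray_grip [354. 276.] 0.84 [ 261. -222.    5.]
top tray_grip [268. 164.] 0.75 [527. -17.   5.]
top discard_bin [146. 195.] 0.94 [447. 269.  40.]
top stopper1 [257. 164.] 0.47 [525.  11.  20.]
0.4 [ 231.83105466 -607.14175201  222.40288918] [-3.08919183e+00 -5.69724962e-01  1.03481931e-04] 87.23638020427893
```

View pics/a.png

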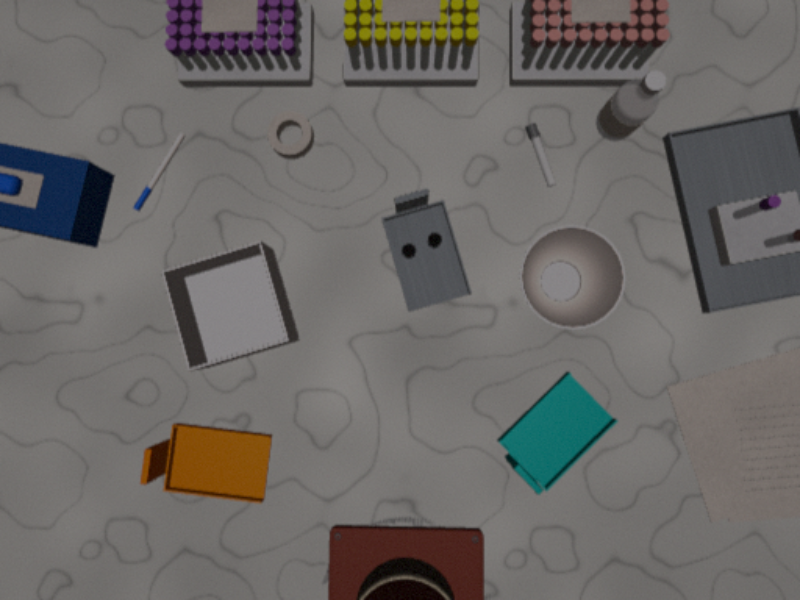

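View pics/b.png

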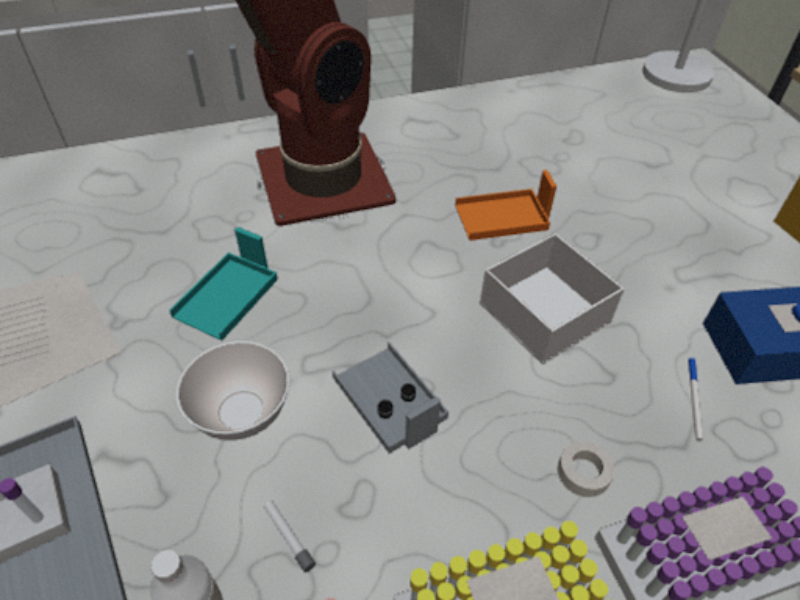

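The top view (800x600) shows three tray-shaped things: orange (220,462), turquoise (555,432) and bare steel (427,250). The steel one is meant: it is uncoloured and carries the two dark stoppers at (409,250) and (434,240). The square bin is at (230,305) on the left (+y) and the bowl at (573,277) on the right. I'll confirm in a crop.

Run:
```python
from h import *
t=optics.capture("top");s=optics.capture("scene")
a=cv2.resize(t[112:208,236:312],None,fx=5,fy=5,interpolation=cv2.INTER_CUBIC);b=cv2.resize(s[210:300,205:297],None,fx=4,fy=4,interpolation=cv2.INTER_CUBIC)
o=np.zeros((480,380+368,3),np.uint8);o[:,:380]=a;o[:360,380:]=b;save("c",o)
for l in("tray_grip","discard_bin"):
  for r in spotter.cut_out("top",l):
    m=r["pixels"].astype(np.uint8);rc=cv2.minAreaRect(cv2.findNonZero(m));bx=cv2.boxPoints(rc)
    print(l,r["p"],m.sum(),np.round(bx,1).tolist(),[np.round(ray("top",p,80 if l[0]=="d" else 10)[:2]).tolist() for p in bx])
```

```text
tray_grip 0.97 3148 [[89.69999694824219, 312.29998779296875], [95.30000305175781, 267.3999938964844], [174.0, 277.20001220703125], [168.39999389648438, 322.20001220703125]] [[167.0, 406.0], [273.0, 397.0], [253.0, 206.0], [148.0, 217.0]]
tray_grip 0.74 2646 [[241.39999389648438, 130.39999389648438], [282.79998779296875, 119.0], [301.70001220703125, 188.3000030517578], [260.20001220703125, 199.60000610351562]] [[608.0, 50.0], [637.0, -51.0], [468.0, -97.0], [440.0, 2.0]]
tray_grip 0.66 3050 [[314.0, 286.0], [362.5, 237.5], [394.5, 269.5], [346.0, 318.0]] [[238.0, -126.0], [353.0, -241.0], [279.0, -315.0], [165.0, -201.0]]
discard_bin 0.83 4938 [[102.0999984741211, 171.89999389648438], [173.0, 152.39999389648438], [191.39999389648438, 218.89999389648438], [120.4000015258789, 238.5]] [[496.0, 357.0], [541.0, 198.0], [393.0, 154.0], [348.0, 311.0]]
```

View pics/c.png

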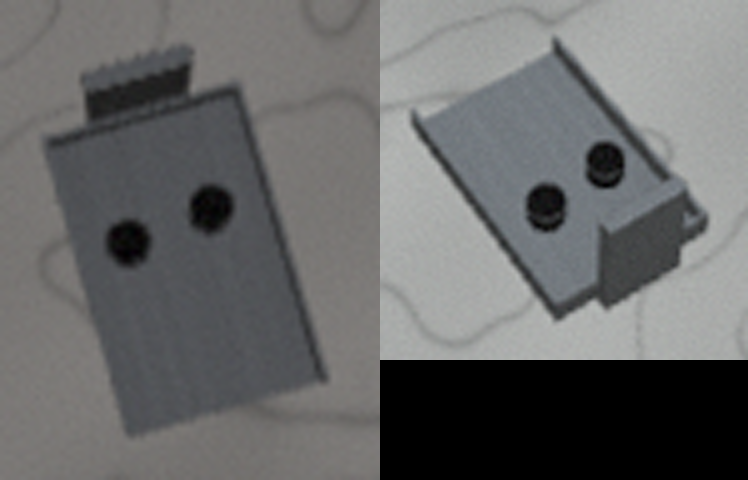

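The crop confirms it: a steel tray, tab at the top (137,70), stoppers at (128,242) and (212,208), and lip corners at (132,436) and (325,381). Now I'll fit the pose.

```bash
cat >> h.py <<'E'
from scipy.optimize import least_squares
def rp(fx,fy,org,k): return [org[0]+fx/k,org[1]+fy/k]
E
python3 - <<'E'
from h import *
t=lambda x,y:rp(x,y,(236,112),5); s=lambda x,y:rp(x-380,y,(205,210),4)
# tray x dir ~ -164deg, so tray +y is world -y => right side in top image is +y
O=[("top",t(82,75),(-5,-25,80)),("top",t(192,47),(-5,25,80)),("top",t(137,70),(0,0,80)),("top",t(132,436),(155,-50,10)),("top",t(326,381),(155,50,18)),
("top",t(45,140),(5,-50,18)),("top",t(240,85),(5,50,18)),("scene",s(642,204),(0,0,80)),("scene",s(556,40),(155,-50,18)),("scene",s(413,112),(155,50,18))]
def W(p,q):
    c,n=np.cos(p[2]),np.sin(p[2]);return [p[0]+c*q[0]-n*q[1],p[1]+n*q[0]+c*q[1],q[2]]
f=lambda p:np.concatenate([np.array(proj(c,W(p,q)))-u for c,u,q in O])
r=least_squares(f,[600,0,-2.86],loss="soft_l1");p=r.x;print(np.round(p,3),np.degrees(p[2]),np.round(f(p).reshape(-1,2),1).tolist())
c,n=np.cos(p[2]),np.sin(p[2])
for u in(t(128,242),t(212,208)):
    d=ray("top",u,16)[:2]-p[:2];print("stopper in tray",np.round([c*d[0]+n*d[1],-n*d[0]+c*d[1]]))
# bin from top rim outer corners (800x600 picture a)
B=[(163,270),(262,241),(298,339),(190,369)]
B=np.array([ray("top",(x*.64,y*.64),80)[:2] for x,y in B]);print(np.round(B),B.mean(0),[round(float(np.linalg.norm(B[i]-B[i-1]))) for i in range(4)])
C=[(557,237),(623,292),(545,360),(481,298)]  # not all the same height
print([np.round(ray("scene",(x*.64,y*.64),z)[:2]).tolist() for (x,y),z in zip(C,(80,80,0,80))])
st=status.get_state();Rt=R.from_rotvec(st["tcp_rot"])
tgt=np.array([p[0],p[1],42]);print("shift to above (z+80)",Rt.inv().apply(tgt+[0,0,80]-st["ee_pos"])/1000, st["ee_pos"])
yt=Rt.as_matrix()[:,1];print("tool y az",np.degrees(np.arctan2(yt[1],yt[0])))
E
```

```text
[602.895  -4.708  -2.854] -163.5051301629909 [[0.1, -0.4], [-0.4, -1.0], [0.5, -0.4], [-1.0, 0.5], [0.7, -0.2], [-0.7, -0.4], [0.3, -0.8], [0.1, -1.3], [-0.2, -2.4], [-1.0, -1.5]]
stopper in tray [ 65. -24.]
stopper in tray [60. 19.]
[[494. 352.]
 [537. 210.]
 [397. 155.]
 [353. 308.]] [445.3411819  256.49871266] [148, 148, 150, 159]
[[363.0, 308.0], [501.0, 347.0], [532.0, 219.0], [451.0, 139.0]]
shift to above (z+80) [ 0.56156831 -0.43047558  0.10054856] [ 231.8522035  -607.1992047   222.54767479]
tool y az -69.09960829465754
```

Emit:
{"api": "carry_out", "payload": {"series": [{"fingers":128,"translation":[0.03,-0.023,0],"dr":[0,0,-0.08]},{"fingers":128,"translation":[0.06,-0.046,0],"dr":[0,0,-0.16]},{"fingers":128,"translation":[0.09,-0.069,0],"dr":[0,0,-0.24]},{"fingers":128,"translation":[0.12,-0.092,0],"dr":[0,0,-0.32]},{"fingers":128,"translation":[0.15,-0.115,0],"dr":[0,0,-0.4]},{"fingers":128,"translation":[0.18,-0.138,0],"dr":[0,0,-0.48]},{"fingers":128,"translation":[0.21,-0.161,0],"dr":[0,0,-0.56]},{"fingers":128,"translation":[0.24,-0.184,0],"dr":[0,0,-0.64]},{"fingers":128,"translation":[0.27,-0.207,0],"dr":[0,0,-0.72]},{"fingers":128,"translation":[0.3,-0.23,0],"dr":[0,0,-0.8]},{"fingers":128,"translation":[0.33,-0.253,0],"dr":[0,0,-0.88]},{"fingers":128,"translation":[0.34,-0.26,0],"dr":[0,0,-0.9]}]}}

```text
clock: 1.6
ee_pos: [459.7, -237.2, 223.1]
tcp_rot: [2.524, 1.871, 0.003]
wrist_force: [0.7, 0.2, -0.4]
gripper_width: 43.1
finger_force: 0.0
```

```bash
cat >> h.py <<'E'
def goto(xyz,yaw_y):
    st=status.get_state();Rt=R.from_rotvec(st["tcp_rot"])
    a=np.radians(yaw_y);y=np.array([np.cos(a),np.sin(a),0]);z=np.array([0,0,-1.]);G=R.from_matrix(np.c_[np.cross(y,z),y,z])
    print("t",st["clock"],"at",np.round(st["ee_pos"],1),"w",round(st["gripper_width"],1),"q",np.round(st["joints"],2),"F",np.round(st["wrist_force"],1))
    print("shift",np.round(Rt.inv().apply(np.array(xyz)-st["ee_pos"])/1000,4),"dr",np.round((Rt.inv()*G).as_rotvec(),3))
E
python3 -c "
from h import *
goto([603,-5,122],16.5)"
```

```text
t 1.6 at [ 459.7 -237.2  223.1] w 43.1 q [ 0.72  0.08 -0.34  1.77  0.03  1.29  0.07] F [ 0.7  0.2 -0.4]
shift [0.2636 0.0696 0.1016] dr [ 0.002 -0.001 -0.583]
```

Emit:
{"api": "carry_out", "payload": {"series": [{"fingers":128,"translation":[0.026,0.007,0],"dr":[0,0,-0.06]},{"fingers":128,"translation":[0.053,0.014,0],"dr":[0,0,-0.12]},{"fingers":128,"translation":[0.079,0.021,0],"dr":[0,0,-0.18]},{"fingers":128,"translation":[0.105,0.028,0.01],"dr":[0,0,-0.24]},{"fingers":128,"translation":[0.132,0.035,0.02],"dr":[0,0,-0.3]},{"fingers":128,"translation":[0.158,0.042,0.035],"dr":[0,0,-0.36]},{"fingers":128,"translation":[0.185,0.049,0.05],"dr":[0,0,-0.42]},{"fingers":128,"translation":[0.211,0.056,0.065],"dr":[0,0,-0.48]},{"fingers":128,"translation":[0.237,0.063,0.08],"dr":[0,0,-0.54]},{"fingers":128,"translation":[0.2636,0.0696,0.1016],"dr":[0.002,-0.001,-0.583]},{"fingers":128,"translation":[0.2636,0.0696,0.1016],"dr":[0.002,-0.001,-0.583]},{"fingers":128,"translation":[0.2636,0.0696,0.1016],"dr":[0.002,-0.001,-0.583]}]}}

```text
clock: 2.6
ee_pos: [602.1, -11.0, 119.4]
tcp_rot: [-1.888, -2.506, 0.004]
wrist_force: [0.1, -0.4, -0.3]
gripper_width: 43.3
finger_force: 0.0
```

```bash
python3 -c "
from h import *
goto([603,-5,42],16.5)
s=optics.capture('scene');save('d',cv2.resize(s[150:310,180:360],(720,640)) [:600])"
```

```text
t 2.6 at [602.1 -11.  119.4] w 43.3 q [ 0.39  0.37 -0.55  1.68  0.21  1.15  0.07] F [ 0.1 -0.4 -0.3]
shift [0.0054 0.0029 0.0774] dr [-0.004 -0.001 -0.009]
```

View pics/d.png

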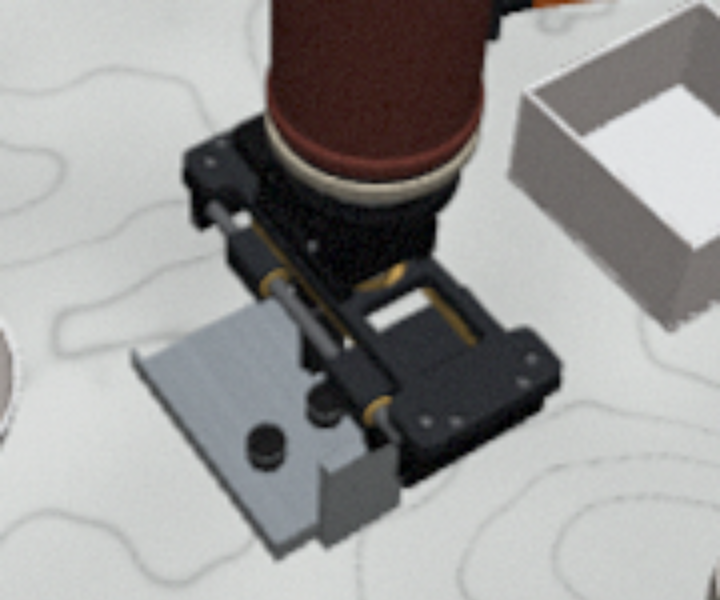

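```bash
python3 -c "
from h import *
for p in ([602,-11,119],[602,-11,189],[602.9,-4.7,80],[622,-5,119],[582,-17,119],[602,-11,250]):
  u=np.array(proj('scene',p));print(p,(u-[180,150])*4)"
```

```text
[602, -11, 119] [352.96071732 396.62460549]
[602, -11, 189] [358.81306903 309.51309974]
[602.9, -4.7, 80] [362.44910337 438.77926284]
[622, -5, 119] [378.26875168 426.98487195]
[582, -17, 119] [328.35382634 367.10545138]
[602, -11, 250] [364.61505321 223.15130814]
```

Emit:
{"api": "carry_out", "payload": {"series": [{"fingers":128,"translation":[0.003,0.002,0.01],"dr":[-0.004,-0.001,-0.009]},{"fingers":128,"translation":[0.005,0.003,0.02],"dr":[-0.004,-0.001,-0.009]},{"fingers":128,"translation":[0.005,0.003,0.03],"dr":[-0.004,-0.001,-0.009]},{"fingers":128,"translation":[0.005,0.003,0.04],"dr":[-0.004,-0.001,-0.009]},{"fingers":128,"translation":[0.005,0.003,0.05],"dr":[-0.004,-0.001,-0.009]},{"fingers":128,"translation":[0.005,0.003,0.06],"dr":[-0.004,-0.001,-0.009]},{"fingers":128,"translation":[0.005,0.003,0.07],"dr":[-0.004,-0.001,-0.009]},{"fingers":128,"translation":[0.005,0.003,0.077],"dr":[-0.004,-0.001,-0.009]},{"fingers":128,"translation":[0.005,0.003,0.077],"dr":[-0.004,-0.001,-0.009]},{"fingers":128,"translation":[0.005,0.003,0.077],"dr":[-0.004,-0.001,-0.009]}]}}

```text
clock: 3.48
ee_pos: [603.7, -7.0, 43.6]
tcp_rot: [1.881, 2.514, 0.001]
wrist_force: [-0.5, -0.7, 0.4]
gripper_width: 43.1
finger_force: 0.0
```

```bash
python3 -c "
from h import *
goto([603,-5,42],16.5)
s=optics.capture('scene');save('e',cv2.resize(s[190:310,200:350],(750,600)))"
```

```text
t 3.4833 at [603.7  -7.   43.6] w 43.1 q [ 0.36  0.45 -0.53  1.75  0.26  1.01  0.02] F [-0.5 -0.7  0.4]
shift [ 0.0021 -0.0001  0.0015] dr [ 0.001  0.001 -0.002]
```

View pics/e.png

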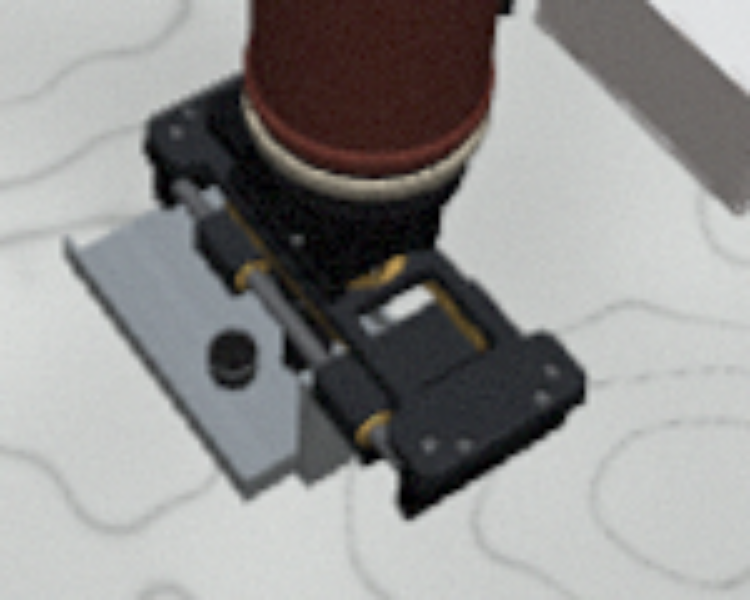

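Emit:
{"api": "carry_out", "payload": {"force": 55, "series": [{"fingers":255,"translation":[0.002,0,0.001],"dr":[0,0,0]},{"fingers":255,"translation":[0.002,0,0.001],"dr":[0,0,0]},{"fingers":255,"translation":[0.002,0,0.001],"dr":[0,0,0]},{"fingers":255,"translation":[0.002,0,0.001],"dr":[0,0,0]},{"fingers":255,"translation":[0.002,0,0.001],"dr":[0,0,0]},{"fingers":255,"translation":[0.002,0,0.001],"dr":[0,0,0]},{"fingers":255,"translation":[0.002,0,0.001],"dr":[0,0,0]},{"fingers":255,"translation":[0.002,0,0.001],"dr":[0,0,0]},{"fingers":255,"translation":[0.002,0,0.001],"dr":[0,0,0]},{"fingers":255,"translation":[0.002,0,0.001],"dr":[0,0,0]}]}}

```text
clock: 4.37
ee_pos: [603.5, -5.2, 43.1]
tcp_rot: [1.881, 2.513, 0.001]
wrist_force: [0.6, 0.1, 0.5]
gripper_width: 9.2
finger_force: 55.0
```

Emit:
{"api": "carry_out", "payload": {"series": [{"fingers":255,"translation":[0,0,-0.003],"dr":[0,0,0]},{"fingers":255,"translation":[0,0,-0.01],"dr":[0,0,0]},{"fingers":255,"translation":[0,0,-0.022],"dr":[0,0,0]},{"fingers":255,"translation":[0,0,-0.04],"dr":[0,0,0]},{"fingers":255,"translation":[0,0,-0.06],"dr":[0,0,0]},{"fingers":255,"translation":[0,0,-0.08],"dr":[0,0,0]},{"fingers":255,"translation":[0,0,-0.1],"dr":[0,0,0]},{"fingers":255,"translation":[0,0,-0.12],"dr":[0,0,0]},{"fingers":255,"translation":[0,0,-0.14],"dr":[0,0,0]},{"fingers":255,"translation":[0,0,-0.155],"dr":[0,0,0]},{"fingers":255,"translation":[0,0,-0.165],"dr":[0,0,0]},{"fingers":255,"translation":[0,0,-0.17],"dr":[0,0,0]}]}}

```text
clock: 5.37
ee_pos: [603.5, -4.8, 215.2]
tcp_rot: [1.879, 2.512, 0.003]
wrist_force: [-0.5, -0.5, -3.0]
gripper_width: 9.5
finger_force: 55.0
```

```bash
python3 -c "
from h import *
goto([603,-5,213],16.5)
s=optics.capture('scene');save('f',cv2.resize(s[100:300,180:430],(750,600)))"
```

```text
t 5.3667 at [603.5  -4.8 215.2] w 9.5 q [ 0.4   0.29 -0.57  1.57  0.16  1.32  0.1 ] F [-0.5 -0.5 -3. ]
shift [-0.     -0.0005  0.0022] dr [ 0.004  0.002 -0.002]
```

View pics/f.png

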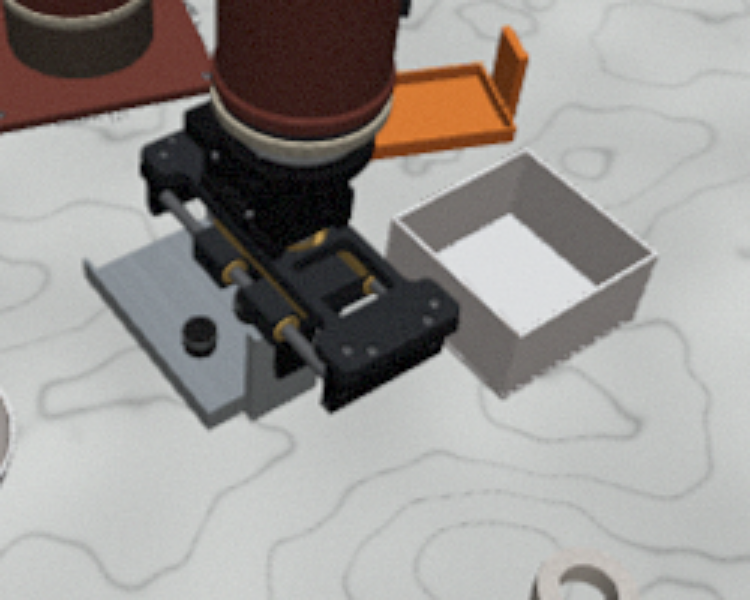

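Tray lifted level and the visible stopper has not moved (200,335). The bin rim corners are at (525,150), (657,258), (520,335) and (390,220). I'll use these to refine the bin centre.

```bash
python3 -c "
from h import *
B=np.array([ray('scene',(180+x/3,100+y/3),80)[:2] for x,y in [(525,150),(657,258),(520,335),(390,220)]]);c=B.mean(0);print(np.round(B),c)
e=B[1]-B[0];e2=B[2]-B[3];print(np.degrees(np.arctan2(e[1],e[0])),np.degrees(np.arctan2(e2[1],e2[0])))
c=(c+[446,255])/2;u=np.array([-.959,-.284]);t=c-120*u;print(c,t)
goto([*t,238],16.5)"
```

```text
[[356. 307.]
 [499. 350.]
 [538. 212.]
 [400. 165.]] [448.44520754 258.23612635]
16.642328957146006 18.576267013685836
[447.22260377 256.61806318] [562.30260377 290.69806318]
t 5.4167 at [603.5  -4.8 215.1] w 9.6 q [ 0.4   0.29 -0.57  1.57  0.16  1.32  0.1 ] F [-0.3  0.1 -1.2]
shift [ 0.2951  0.0439 -0.0233] dr [ 0.004  0.002 -0.002]
```

Emit:
{"api": "carry_out", "payload": {"series": [{"fingers":255,"translation":[0.004,0.001,-0.001],"dr":[0,0,0]},{"fingers":255,"translation":[0.012,0.002,-0.003],"dr":[0,0,0]},{"fingers":255,"translation":[0.024,0.004,-0.006],"dr":[0,0,0]},{"fingers":255,"translation":[0.04,0.006,-0.01],"dr":[0,0,0]},{"fingers":255,"translation":[0.058,0.009,-0.015],"dr":[0,0,0]},{"fingers":255,"translation":[0.076,0.011,-0.02],"dr":[0,0,0]},{"fingers":255,"translation":[0.094,0.014,-0.023],"dr":[0,0,0]},{"fingers":255,"translation":[0.112,0.017,-0.023],"dr":[0,0,0]},{"fingers":255,"translation":[0.128,0.02,-0.023],"dr":[0,0,0]},{"fingers":255,"translation":[0.14,0.022,-0.023],"dr":[0,0,0]},{"fingers":255,"translation":[0.147,0.022,-0.023],"dr":[0,0,0]},{"fingers":255,"translation":[0.15,0.022,-0.023],"dr":[0,0,0]}]}}

```text
clock: 6.42
ee_pos: [580.9, 147.0, 235.5]
tcp_rot: [1.878, 2.516, 0.001]
wrist_force: [-0.3, 0.0, -2.1]
gripper_width: 9.5
finger_force: 55.0
```

Emit:
{"api": "carry_out", "payload": {"series": [{"fingers":255,"translation":[0.004,0.001,0],"dr":[0,0,0]},{"fingers":255,"translation":[0.012,0.002,0],"dr":[0,0,0]},{"fingers":255,"translation":[0.024,0.004,0],"dr":[0,0,0]},{"fingers":255,"translation":[0.04,0.006,0],"dr":[0,0,0]},{"fingers":255,"translation":[0.058,0.009,0],"dr":[0,0,0]},{"fingers":255,"translation":[0.076,0.011,0],"dr":[0,0,0]},{"fingers":255,"translation":[0.094,0.014,0],"dr":[0,0,0]},{"fingers":255,"translation":[0.112,0.017,0],"dr":[0,0,0]},{"fingers":255,"translation":[0.126,0.019,0],"dr":[0,0,0]},{"fingers":255,"translation":[0.137,0.021,0],"dr":[0,0,0]},{"fingers":255,"translation":[0.143,0.022,0],"dr":[0,0,0]},{"fingers":255,"translation":[0.145,0.022,0],"dr":[0,0,0]}]}}

```text
clock: 7.42
ee_pos: [561.5, 291.7, 235.5]
tcp_rot: [1.88, 2.515, 0.001]
wrist_force: [-0.7, -0.4, -2.5]
gripper_width: 9.6
finger_force: 55.0
```

```bash
python3 -c "
from h import *
goto([562,291,238],16.5)
s=optics.capture('scene');t=optics.capture('top')
save('g',np.hstack([cv2.resize(s[80:280,200:400],(400,400)),cv2.resize(t[80:280,80:280],(400,400))]))"
```

```text
t 7.4167 at [561.5 291.7 235.5] w 9.6 q [-0.02  0.37 -0.69  1.46  0.24  1.39 -0.44] F [-0.7 -0.4 -2.5]
shift [-0.0008  0.0003 -0.0025] dr [ 0.002  0.001 -0.001]
```

View pics/g.png

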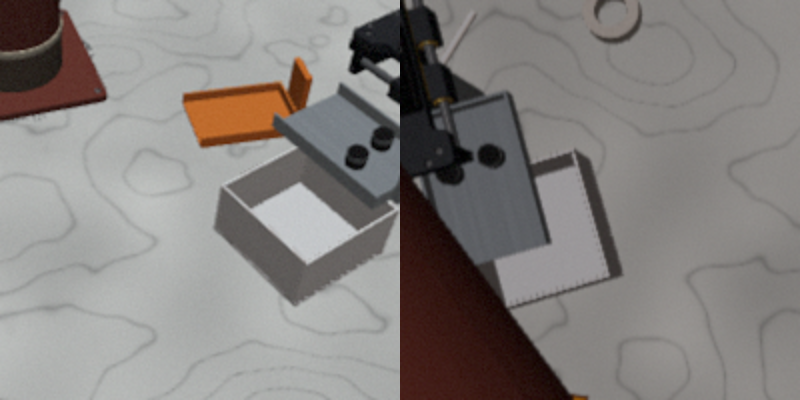

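The tray is level with its lip over the bin and both stoppers still on it (355,157 and 382,138 in the left half). Now I'll tip it.

Emit:
{"api": "carry_out", "payload": {"series": [{"fingers":255,"translation":[0,0,0],"dr":[-0.05,0,0]},{"fingers":255,"translation":[0,0,0],"dr":[-0.13,0,0]},{"fingers":255,"translation":[0,0,0],"dr":[-0.23,0,0]},{"fingers":255,"translation":[0,0,0],"dr":[-0.33,0,0]},{"fingers":255,"translation":[0,0,0],"dr":[-0.43,0,0]},{"fingers":255,"translation":[0,0,0],"dr":[-0.53,0,0]},{"fingers":255,"translation":[0,0,0],"dr":[-0.62,0,0]},{"fingers":255,"translation":[0,0,0],"dr":[-0.68,0,0]},{"fingers":255,"translation":[0,0,0],"dr":[-0.7,0,0]},{"fingers":255,"translation":[0,0,0],"dr":[-0.7,0,0]},{"fingers":255,"translation":[0,0,0],"dr":[-0.7,0,0]},{"fingers":255,"translation":[0,0,0],"dr":[-0.7,0,0]}]}}

```text
clock: 8.52
ee_pos: [562.6, 289.9, 236.2]
tcp_rot: [1.568, 2.094, 0.765]
wrist_force: [-0.2, -0.2, -1.7]
gripper_width: 9.3
finger_force: 55.0
```

```bash
python3 -c "
from h import *
goto([562,291,238],16.5)
s=optics.capture('scene');t=optics.capture('top')
save('i',np.hstack([cv2.resize(s[80:280,200:400],(400,400)),cv2.resize(t[80:280,80:280],(400,400))]))"
```

```text
t 8.5167 at [562.6 289.9 236.2] w 9.3 q [ 0.11 -0.12 -0.74  2.09  0.35  0.5  -0.63] F [-0.2 -0.2 -1.7]
shift [ 0.0012  0.001  -0.0015] dr [ 0.702  0.002 -0.003]
```

View pics/i.png

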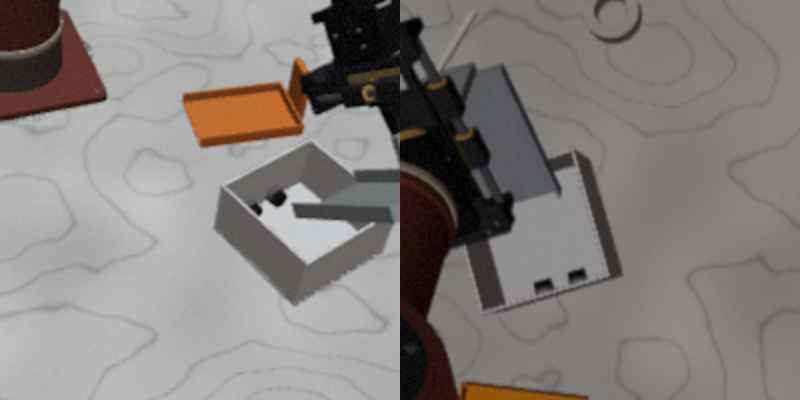

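Both stoppers lie in the bin (543,286 and 577,274 in the top half), and the bin has not moved. I'll level the tray and return it.

Emit:
{"api": "carry_out", "payload": {"series": [{"fingers":255,"translation":[0,0,0],"dr":[0.04,0,0]},{"fingers":255,"translation":[0,0,0],"dr":[0.12,0,0]},{"fingers":255,"translation":[0,0,0],"dr":[0.21,0,0]},{"fingers":255,"translation":[0,0,0],"dr":[0.3,0,0]},{"fingers":255,"translation":[0,0,0],"dr":[0.39,0,0]},{"fingers":255,"translation":[0,0,0],"dr":[0.48,0,0]},{"fingers":255,"translation":[0,0,0],"dr":[0.57,0,0]},{"fingers":255,"translation":[0,0,0],"dr":[0.64,0,0]},{"fingers":255,"translation":[0,0,0],"dr":[0.69,0,0]},{"fingers":255,"translation":[0,0,0],"dr":[0.702,0.002,-0.003]},{"fingers":255,"translation":[0,0,0],"dr":[0.702,0.002,-0.003]},{"fingers":255,"translation":[0,0,0],"dr":[0.702,0.002,-0.003]}]}}

```text
clock: 9.62
ee_pos: [562.0, 290.8, 235.3]
tcp_rot: [1.877, 2.519, 0.001]
wrist_force: [-0.4, 0.0, -2.9]
gripper_width: 9.6
finger_force: 55.0
```

Emit:
{"api": "carry_out", "payload": {"series": [{"fingers":255,"translation":[-0.006,-0.001,0],"dr":[0,0,0]},{"fingers":255,"translation":[-0.018,-0.003,0],"dr":[0,0,0]},{"fingers":255,"translation":[-0.036,-0.005,0],"dr":[0,0,0]},{"fingers":255,"translation":[-0.06,-0.009,0],"dr":[0,0,0]},{"fingers":255,"translation":[-0.09,-0.013,0],"dr":[0,0,0]},{"fingers":255,"translation":[-0.12,-0.018,0],"dr":[0,0,0]},{"fingers":255,"translation":[-0.15,-0.022,0],"dr":[0,0,0]},{"fingers":255,"translation":[-0.18,-0.027,0],"dr":[0,0,0]},{"fingers":255,"translation":[-0.21,-0.031,0],"dr":[0,0,0]},{"fingers":255,"translation":[-0.24,-0.036,0],"dr":[0,0,0]},{"fingers":255,"translation":[-0.27,-0.04,0],"dr":[0,0,0]},{"fingers":255,"translation":[-0.295,-0.044,0],"dr":[0,0,0]}]}}

```text
clock: 10.62
ee_pos: [603.5, -9.1, 236.4]
tcp_rot: [1.88, 2.514, -0.002]
wrist_force: [0.7, -0.5, -1.5]
gripper_width: 9.5
finger_force: 55.0
```

```bash
python3 -c "
from h import *
goto([603,-5,46],16.5)"
```

```text
t 10.6167 at [603.5  -9.1 236.4] w 9.5 q [ 0.41  0.28 -0.57  1.54  0.16  1.36  0.11] F [ 0.7 -0.5 -1.5]
shift [0.0046 0.0005 0.1904] dr [ 0.001  0.003 -0.001]
```

Emit:
{"api": "carry_out", "payload": {"series": [{"fingers":255,"translation":[0,0,0.006],"dr":[0,0,0]},{"fingers":255,"translation":[0,0,0.02],"dr":[0,0,0]},{"fingers":255,"translation":[0,0,0.04],"dr":[0,0,0]},{"fingers":255,"translation":[0,0,0.062],"dr":[0,0,0]},{"fingers":255,"translation":[0,0,0.084],"dr":[0,0,0]},{"fingers":255,"translation":[0,0,0.106],"dr":[0,0,0]},{"fingers":255,"translation":[0,0,0.128],"dr":[0,0,0]},{"fingers":255,"translation":[0,0,0.148],"dr":[0,0,0]},{"fingers":255,"translation":[0,0,0.165],"dr":[0,0,0]},{"fingers":255,"translation":[0,0,0.178],"dr":[0,0,0]},{"fingers":255,"translation":[0,0,0.185],"dr":[0,0,0]},{"fingers":255,"translation":[0,0,0.188],"dr":[0,0,0]}]}}

```text
clock: 11.62
ee_pos: [603.3, -5.6, 47.2]
tcp_rot: [-1.879, -2.518, 0.002]
wrist_force: [0.8, -0.7, -2.2]
gripper_width: 9.9
finger_force: 55.0
```

Emit:
{"api": "carry_out", "payload": {"series": [{"fingers":255,"translation":[0,0,0.001],"dr":[0,0,0]},{"fingers":255,"translation":[0,0,0.002],"dr":[0,0,0]},{"fingers":255,"translation":[0,0,0.003],"dr":[0,0,0]},{"fingers":255,"translation":[0,0,0.004],"dr":[0,0,0]},{"fingers":255,"translation":[0,0,0.004],"dr":[0,0,0]}]}}

```text
clock: 12.03
ee_pos: [604.2, -4.9, 44.1]
tcp_rot: [1.877, 2.518, -0.0]
wrist_force: [0.7, -0.2, -2.3]
gripper_width: 9.2
finger_force: 55.0
```

Emit:
{"api": "carry_out", "payload": {"series": [{"fingers":255,"translation":[0,0,0.0005],"dr":[0,0,0]},{"fingers":255,"translation":[0,0,0.001],"dr":[0,0,0]},{"fingers":255,"translation":[0,0,0.0015],"dr":[0,0,0]},{"fingers":255,"translation":[0,0,0.0015],"dr":[0,0,0]}]}}

```text
clock: 12.37
ee_pos: [604.2, -4.9, 43.1]
tcp_rot: [1.877, 2.518, -0.001]
wrist_force: [-1.9, -0.1, 4.3]
gripper_width: 9.5
finger_force: 55.0
```

Emit:
{"api": "carry_out", "payload": {"series": [{"fingers":128,"translation":[0,0,0],"dr":[0,0,0]},{"fingers":128,"translation":[0,0,0],"dr":[0,0,0]},{"fingers":128,"translation":[0,0,0],"dr":[0,0,0]},{"fingers":128,"translation":[0,0,0],"dr":[0,0,0]},{"fingers":128,"translation":[0,0,0],"dr":[0,0,0]},{"fingers":128,"translation":[0,0,0],"dr":[0,0,0]},{"fingers":128,"translation":[0,0,0],"dr":[0,0,0]},{"fingers":128,"translation":[0,0,0],"dr":[0,0,0]}]}}

```text
clock: 13.03
ee_pos: [603.9, -5.0, 42.3]
tcp_rot: [1.878, 2.518, -0.001]
wrist_force: [-0.9, -0.7, 0.4]
gripper_width: 42.6
finger_force: 0.0
```

Emit:
{"api": "carry_out", "payload": {"series": [{"fingers":128,"translation":[0,0,-0.01],"dr":[0,0,0]},{"fingers":128,"translation":[0,0,-0.03],"dr":[0,0,0]},{"fingers":128,"translation":[0,0,-0.05],"dr":[0,0,0]},{"fingers":128,"translation":[0,0,-0.07],"dr":[0,0,0]},{"fingers":128,"translation":[0,0,-0.09],"dr":[0,0,0]},{"fingers":128,"translation":[0,0,-0.11],"dr":[0,0,0]},{"fingers":128,"translation":[-0.02,0,-0.13],"dr":[0,0,0]},{"fingers":128,"translation":[-0.05,0,-0.14],"dr":[0,0,0]},{"fingers":128,"translation":[-0.08,0,-0.15],"dr":[0,0,0]},{"fingers":128,"translation":[-0.11,0,-0.15],"dr":[0,0,0]},{"fingers":128,"translation":[-0.13,0,-0.15],"dr":[0,0,0]},{"fingers":128,"translation":[-0.13,0,-0.15],"dr":[0,0,0]}]}}

```text
clock: 14.03
ee_pos: [641.3, -135.9, 192.8]
tcp_rot: [1.885, 2.511, -0.003]
wrist_force: [-0.7, -0.6, 0.4]
gripper_width: 43.1
finger_force: 0.0
```

```bash
python3 -c "
from h import *
goto([603,-5,46],16.5)
s=optics.capture('scene');save('j',cv2.resize(s[100:300,180:430],(750,600)))"
```

```text
t 14.0333 at [ 641.3 -135.9  192.8] w 43.1 q [ 0.52  0.41 -0.51  1.47  0.2   1.32  0.28] F [-0.7 -0.6  0.4]
shift [ 0.1368 -0.0002  0.1464] dr [-0.001  0.003 -0.005]
```

View pics/j.png

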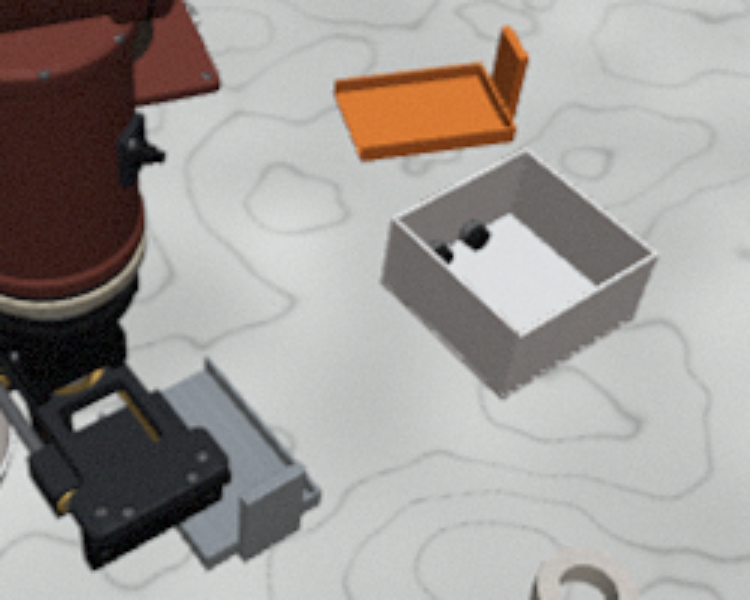

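The picture shows the empty tray flat on the counter (250,470), both stoppers in the bin (475,235 and 445,250), the bin rim where it was, and the gripper clear.

```bash
python3 -c "
from h import *
print(finish_job())"
```

```text
the job is handed in; nothing more can be done
None
```

I handed the job in at about 14 s on the robot's clock. In the last picture both stoppers are in the square bin, the bin has not visibly moved, the empty tray stands flat on the counter and the gripper is clear; the hand-in gave no verdict.

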